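# Load a cell into the tester drawer and hold its dead-man lever at half travel

### The job

Take the battery cell that stands upright on the bench, set it down standing in the round nest of the tester's open drawer (set down, not dropped) and let go of it, then push the drawer fully shut. Then press the paddle of the tester's sprung dead-man lever down to the middle of its travel and keep it there: the program finishes while still holding the lever halfway. Do not press the lever before the drawer is shut, never push it right down to its bottom stop, and leave the other things on the bench where they are.

Things in the scene. Friction and masses are not known exactly. Their poses are not given: they have to be found in the camera images.
- cell: the only grey cylindrical battery cell that stands upright: 32 mm across, 72 mm high, 0.14 kg. Origin at the centre of its lower end, z up along it. It keeps the way up that it stands at the start
- tester: grey bench tester fixed to the bench, 125 mm deep (x), 230 mm wide (y), turned a little. Origin on the bench under its middle, z up; its front face, at x = -62.5 mm, looks toward the robot. Part y = 5 to 115 mm is the chamber that takes the drawer, 110 mm high, roof's underside at 100 mm, open in front; part y = -115 to 5 mm is a console, 50 mm high, with the lever on top
- index_plate (a point): top centre of the upright aluminium index plate on the console, 108 mm above the bench, 14 mm beyond the paddle's -y edge: 30 mm long (x), 4 mm thick; three black ticks on its paddle side mark top, middle (the longest) and bottom of the paddle's travel
- drawer (a joint): slide of the tester's drawer (m): 0 = shut with its front panel against the tester's front face, grows up to 0.086 as it comes out along the tester's -x; it starts 0.072 to 0.086 out. It moves with about 1.5 N of friction and stays where it is left
- nest (a point): centre of the floor of the round nest in the drawer, 20 mm above the bench; axes as the tester's; moves with the drawer. The nest is 38 mm across, 20 mm deep, its rim 40 mm above the bench and level with the 88 mm wide block round it. The back of the drawer's front panel is 34 mm from the nest's centre toward the tester's -x
- drawer_front (a point): middle of the outer face of the drawer's front panel, 54 mm above the bench; moves with the drawer; axes as the tester's: pushing along +x shuts it. The panel is 110 mm wide, 12 mm thick, from 10 to 82 mm above the bench. A finger lip, 70 mm wide, 71 to 79 mm above the bench, juts out 8 mm from it
- lever (a joint): angle of the dead-man lever (rad): 0 = released, raised by its spring; 0.5 = bottom stop; the middle of its travel is 0.25. Springs back when let go. The force needed on the paddle rises evenly from about 2.7 N at 0 through 6 N at 0.25 to 9.3 N at 0.5
- paddle (a point): centre of the top face of the lever's black paddle (32 mm along the lever, 44 mm wide, 10 mm thick); moves with the lever; z is the face's normal. The hinge axle runs along the tester's y, 75 mm behind it (tester's +x), 66 mm above the bench. Released, the lever slopes up toward the robot at 0.42 rad; the paddle sinks about 18 mm to mid travel, 36 mm to the stop
- lying_cell: identical grey cell lying on its side (72 mm long, 32 mm thick), a bystander; origin under its middle, x along it
- spool: spool of solder, 56 mm across, 38 mm high, a bystander; origin at the centre of its underside
- meter: multimeter lying on its back, 158x80x46 mm, a bystander; origin at the centre of its underside, x along its length
- mug: white mug, 78 mm across, 110 mm with its handle, 97 mm high, a bystander; origin at the centre of its underside
- cup: open parts cup, 68 mm across, 42 mm high, a bystander; origin at the centre of its underside

How it is judged:
By the outcome, as a careful person would: the job done as asked, in the order asked, and still so for the second after the job is handed in, while the arm keeps its last pose, push and grip.
It also fails if it takes over 66 s, if anything falls off the work surface, if the arm or the gripper's body presses on something with over 40 N, if the wrist force passes 120 N, or if a joint passes its speed limit or range.

### The arm

A 6-joint arm with a two-finger parallel gripper is mounted at the origin on a cart in front of the work surface, level with it; the furniture and walls round the work are solid. World frame = base frame: x ahead of the robot, y to its left, z up, the work surface at z = 0. Lengths are in m, angles in degrees, forces in N, time in s.
With the tool pointing down it reaches from about 0.25 to 0.725 m from the base axis. Payload 9.7 kg.
Tool frame: the origin (TCP) lies on the centre line of the jaws, within the pads' length; the fingertips stand 19 mm ahead of it and the grasp point (between the pads) is the TCP (bot.tcp_to_tips is the z of the fingertips in the tool frame, in m); z points along the fingers, y is the line along which they close (so a half turn about z gives the same grasp; the last joint's range is limited). The gripper opens to 85 mm and grips with 20 to 120 N. Pads are 22 mm wide; open, the fingers measure 114 mm over their backs; the gripper's body (76 mm by 85 mm) begins 54 mm behind the grasp point. The pads swing forward as they close: fully open they stand 13 mm farther back than shut.
Start: joints at [-73.568, 4.979, 10.078, 95.1, 0, 90], TCP at [0.156, -0.528, 0.23] pointing down, gripper open.
Joint ranges: [-179.16, 179.16], [-48.56, 103.87], [-65.8, 70.77], [-126.05, 130.52], [-82.76, 87.17], [-180, 180]. Speed limits (degrees/s): [127.2, 127.2, 147.25, 180, 180, 180].

### API

Orientations are given as [roll, pitch, yaw] about the fixed x, y, z axes, in that order (R = Rz(yaw) Ry(pitch) Rx(roll)).
In Python, from workcell import bot gives the robot as it stands. The module is installed in compiled form; this text tells all that it offers.
- The arm moves only by the tool play_rows, never from a script. Its argument "increments" is a list of rows, each an object with "slide": the shift along the tool's x, y, z in mm, a list of three; "angular": the turn, a rotation vector about the tool's x, y, z in degrees, a list of three; "claw": the opening, from -1 (shut) to 1 (fully open). In form: [{"slide": [x, y, z], "angular": [rx, ry, rz], "claw": claw}, ...]. A call has 1 to 8 rows; each row shifts and turns the commanded pose from where the row before left it, along the tool's axes as they then stand; what a row does not reach is not made up. A row lasts 1/10 s, in which the tool goes at most 50 mm and 8.59 degrees, less where a joint would pass 70% of its speed; a pose out of reach is approached as far as the arm can. A call is refused whole if a number of a shift passes 50 or a number of a turn 8.59, either way. A call with a gripper value outside its range is refused whole. The fingers move at their own pace and stop on an object; "squeeze" is the grip in N (left out, the last holds). Time passes only in rows, so rows that do not move let the fingers close. It gives the time, the measured TCP pose, the force, the opening and the grip force at its end, in the units of the state.
- bot.get_obs(): the state, without advancing time (a new reading comes with each control period).
- bot.camera(name): name is "side" or "top" or "wrist"; returns the picture (480x640x3 uint8, red, green, blue); there is no depth.
- bot.camera_info(name): a dict with "fovy" (degrees; the focal length in pixels is half the picture's height over the tangent of half this angle, whatever the lens; pixels are square), "cx", "cy" (the principal point, pixels), "R" (3x3) and "t" (3): a world point X has camera coordinates R X + t. Camera axes: x right, y down, z forward; pixel columns grow to the right and rows downward; lengths in m; the calibration is good to about 2 mm. The wrist camera is an equidistant fisheye: a pixel r from the principal point sees the ray r / f radians off the axis. A picture is of the moment at which its call begins: read the wrist's pose just before it. camera_info takes no time and is no camera call; for the wrist camera it gives the pose at the moment of the call.
- bot.job_done(): hands the job in; it is judged then, once.
The state is a dict: "time": time; "q": joint angles; "qd": joint speeds; "joint_efforts": joint torques, N m; "ee_pos": TCP position; "tcp_rot": TCP orientation; "wrist_force": force on the tool from outside, world axes, zero at the start; "torque": the same for the moment, N m; "opening": finger opening in m; "grasp_force": force on a finger pad.
Only numpy, scipy, OpenCV 4.12 (cv2) and the standard library are available. Lean on these libraries where they do the work, as an engineer would, in place of code of your own. Each camera call takes 0.05 s, during which the arm holds its last target. There are 200 camera calls.

## Working session

There is one attempt and no reset: what is moved stays moved. The work goes in short steps, Python scripts to look and compute and a tool call to move; the robot and the scene stay as the last step left them, time stands still between calls to the robot, and variables do not carry over. Pictures are saved under pics/ and viewed, at most 10 in all, crops included, and the job is handed in when it is done.

Besides the shell and the picture viewer there is one more tool, called as name([rows], argument=value, ...), one row to a line, values as JSON. play_rows: Moves the arm, as the interface text tells. Its arguments: {"type":"object","properties":{"increments":{"type":"array"},"squeeze":{"type":"number"}},"required":["increments"]}

```bash
mkdir -p pics; python3 - <<'E'
from workcell import bot
import cv2
o=bot.get_obs();print({k:o[k] for k in('time','ee_pos','tcp_rot','wrist_force','opening')},bot.tcp_to_tips)
for n in('top','side'):
    i=bot.camera_info(n);print(n,i)
    cv2.imwrite(f'pics/{n}0.png',bot.camera(n)[:,:,::-1])
E
```

```text
{'time': 0.0, 'ee_pos': array([ 0.1555105 , -0.52733263,  0.22930949]), 'tcp_rot': array([-1.79927217e+02,  1.17968696e-04,  1.64281466e+01]), 'wrist_force': array([-0.03482388, -0.05296958,  0.03516249]), 'opening': 0.08501003243352902} 0.019
top {'fovy': 49.25082908562334, 'cx': 318.6851852794558, 'cy': 238.7885873344122, 'R': array([[-0.02846385, -0.99955792,  0.00858925],
       [-0.99145719,  0.02713688, -0.12757833],
       [ 0.12728885, -0.01214724, -0.99179131]]), 't': array([0.01236396, 0.55663066, 1.38555582])}
side {'fovy': 50.89383412634828, 'cx': 330.80902259122104, 'cy': 236.86110926619673, 'R': array([[-0.9798806 , -0.19851337, -0.02065079],
       [-0.07248092,  0.45034711, -0.88990674],
       [ 0.18595841, -0.87050556, -0.45567482]]), 't': array([0.53566876, 0.12149847, 1.47727821])}
```

View pics/top0.png

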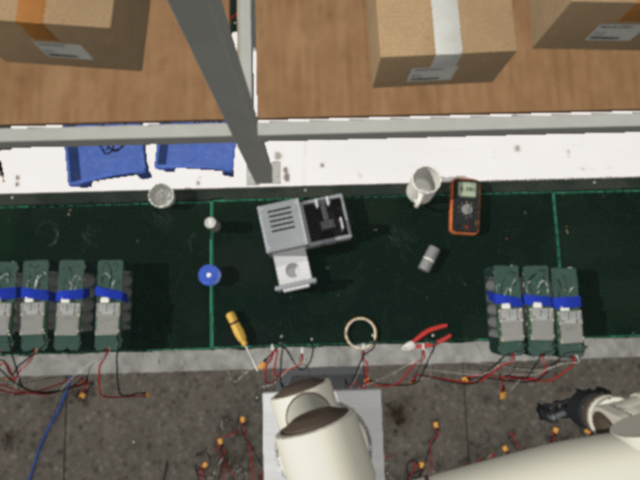

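View pics/side0.png

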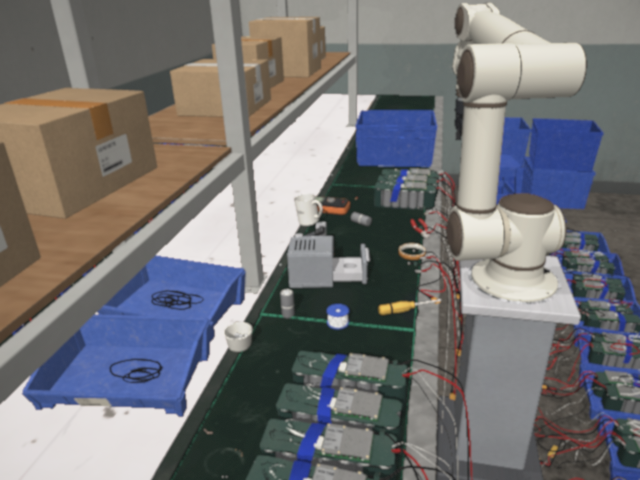

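The top view shows the standing cell at about (212,224), spool (209,274), tester around (305,222), nest (293,270), lying cell (428,258) and mug (424,185). I'll project these and zoom in.

```bash
cat > h.py <<'E'
import numpy as np, cv2
from workcell import bot
def ray(i,u,v):
    f=240/np.tan(np.radians(i['fovy']/2)); d=np.array([u-i['cx'],v-i['cy']])/f
    return d
def pix2w(i,u,v,z,fish=False):
    d=ray(i,u,v)
    if fish:
        th=np.hypot(*d); d3=np.r_[d/th*np.sin(th) if th>0 else d,np.cos(th)]
    else: d3=np.r_[d,1]
    R,t=i['R'],i['t']; c=-R.T@t; w=R.T@d3
    return c+w*(z-c[2])/w[2]
def w2pix(i,X,fish=False):
    f=240/np.tan(np.radians(i['fovy']/2)); p=i['R']@np.asarray(X)+i['t']
    if fish:
        r=np.hypot(p[0],p[1]); th=np.arctan2(r,p[2]); d=p[:2]/r*th
    else: d=p[:2]/p[2]
    return np.array([i['cx'],i['cy']])+f*d
E
python3 - <<'E'
from h import *
i=bot.camera_info('top')
for n,u,v,z in[('cell top',212,221,.072),('spool',209,274,.038),('nest',293,270,.03),('roofFL',268,254,.11),('roofBL',258,205,.11),('lip',295,288,.075),('roofBR',297,197,.11),('consBR',347,195,.05),('consFR',352,238,.05)]:
    print(n,pix2w(i,u,v,z).round(3))
im=cv2.imread('pics/top0.png')[180:300,190:350]
cv2.imwrite('pics/top0c.png',cv2.resize(im,None,fx=5,fy=5,interpolation=cv2.INTER_CUBIC))
E
```

```text
cell top [0.607 0.279 0.072]
spool [0.469 0.294 0.038]
nest [0.474 0.069 0.03 ]
roofFL [0.512 0.129 0.11 ]
roofBL [0.64  0.152 0.11 ]
lip [0.424 0.063 0.075]
roofBR [0.658 0.051 0.11 ]
consBR [ 0.673 -0.083  0.05 ]
consFR [ 0.555 -0.093  0.05 ]
```

View pics/top0c.png

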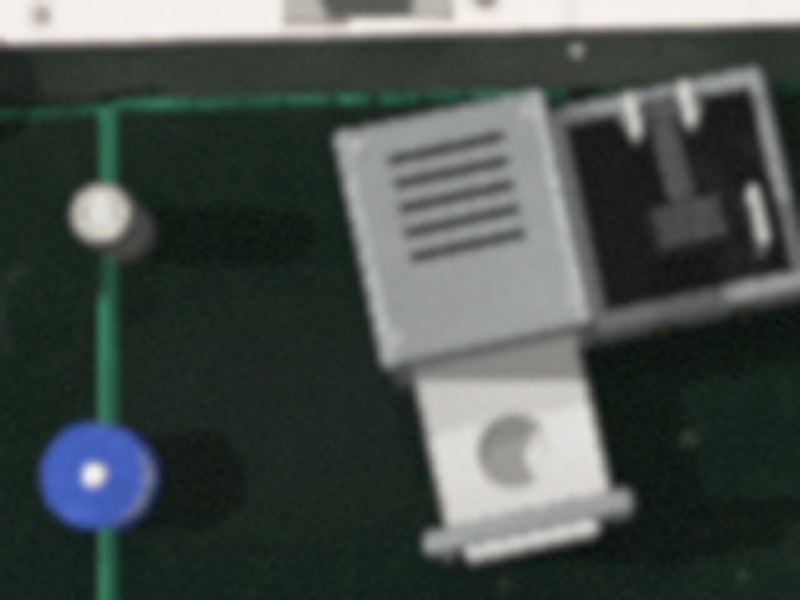

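Zoomed: cell top at crop (100,213), roof corners (337,135),(542,92),(592,325),(385,368), nest rim centre (513,450), paddle (690,222), index plate (760,215). Fit the tester pose.

```bash
cat >> h.py <<'E'
def T(p,X):  # tester pose (x,y,yaw rad), tester-frame point -> world
    c,s=np.cos(p[2]),np.sin(p[2]); return np.array([p[0]+c*X[0]-s*X[1],p[1]+s*X[0]+c*X[1],X[2]])
E
python3 - <<'E'
from h import *
from scipy.optimize import least_squares
i=bot.camera_info('top')
c=lambda u,v:np.array([190+u/5,180+v/5])
M=[((337,135),(.0625,.115,.11)),((542,92),(.0625,.005,.11)),((592,325),(-.0625,.005,.11)),((385,368),(-.0625,.115,.11)),((762,68),(.0625,-.115,.05))]
f=lambda p:np.concatenate([w2pix(i,T(p,X))-c(*u) for u,X in M])
r=least_squares(f,[.6,.03,-.2]);p=r.x;print(p,np.degrees(p[2]),r.fun.round(1))
inv=lambda w:(np.array([[np.cos(p[2]),np.sin(p[2])],[-np.sin(p[2]),np.cos(p[2])]])@(w[:2]-p[:2])).round(4)
for n,u,z in[('cell',(100,213),.072),('nest',(513,450),.04),('panel topL',(428,540),.082),('panel topR',(630,497),.082),('paddle',(690,222),.1),('idx',(758,215),.108)]:
    w=pix2w(i,*c(*u),z);print(n,w.round(4),'tester',inv(w))
print(bot.camera_info('wrist'))
E
```

```text
[0.59435051 0.03032294 0.18447599] 10.56969568855671 [-0.3 -0.1  0.2 -0.2  0.3 -0.1 -0.3  0.3  0.1  0. ]
cell [0.6032 0.2839 0.072 ] tester [0.0552 0.2477]
nest [0.4737 0.0693 0.04  ] tester [-0.1115  0.0604]
panel topL [0.4253 0.1127 0.082 ] tester [-0.1511  0.112 ]
panel topR [0.4446 0.0074 0.082 ] tester [-0.1514  0.0049]
paddle [ 0.5855 -0.0277  0.1   ] tester [-0.0193 -0.0554]
idx [ 0.587  -0.0627  0.108 ] tester [-0.0243 -0.0901]
{'fovy': 65.70646984690485, 'cx': 320.0253860576464, 'cy': 235.80210316755878, 'R': array([[ 0.28205918, -0.95939632, -0.00114467],
       [-0.92479236, -0.2722029 ,  0.26582828],
       [-0.25534626, -0.07392073, -0.96401972]]), 't': array([-0.54932055, -0.03350054,  0.37768901])}
```

Nest is consistent (y≈60 mm, drawer ≈83 mm out). Moving above the cell, with the tool yaw aligned to the tester.

play_rows([
  {"slide":[0,0,0],"angular":[0,0,5.86],"claw":1},
  {"slide":[29.4,-35.7,0],"angular":[0,0,0],"claw":1},
  {"slide":[29.4,-35.7,0],"angular":[0,0,0],"claw":1},
  {"slide":[29.4,-35.7,0],"angular":[0,0,0],"claw":1},
  {"slide":[29.4,-35.7,0],"angular":[0,0,0],"claw":1},
  {"slide":[29.4,-35.7,0],"angular":[0,0,0],"claw":1},
  {"slide":[29.4,-35.7,0],"angular":[0,0,0],"claw":1},
  {"slide":[29.4,-35.7,0],"angular":[0,0,0],"claw":1},
])

```text
time: 0.9
ee_pos: [0.3123, -0.2424, 0.2298]
tcp_rot: [180.0, -0.0, 10.5]
wrist_force: [1.1, -0.9, 0.8]
opening: 0.0853
grasp_force: 0.0
```

play_rows([
  {"slide":[29.4,-35.7,0],"angular":[0,0,0],"claw":1},
  {"slide":[29.4,-35.7,0],"angular":[0,0,0],"claw":1},
  {"slide":[29.4,-35.7,0],"angular":[0,0,0],"claw":1},
  {"slide":[29.4,-35.7,0],"angular":[0,0,0],"claw":1},
  {"slide":[29.4,-35.7,0],"angular":[0,0,0],"claw":1},
  {"slide":[29.4,-35.7,0],"angular":[0,0,0],"claw":1},
  {"slide":[29.4,-35.7,0],"angular":[0,0,0],"claw":1},
  {"slide":[29.4,-35.7,0],"angular":[0,0,0],"claw":1},
])

```text
time: 1.7
ee_pos: [0.4913, 0.0818, 0.2297]
tcp_rot: [180.0, 0.0, 10.6]
wrist_force: [-0.1, -0.9, -0.1]
opening: 0.0853
grasp_force: 0.0
```

```bash
cat >> h.py <<'E'
from scipy.spatial.transform import Rotation as Ro
YAW=10.57
def todo(X,yaw=YAW,pitch=0):
    o=bot.get_obs(); R=Ro.from_euler('xyz',o['tcp_rot'],degrees=True); G=Ro.from_euler('xyz',[180,pitch,yaw],degrees=True)
    d=np.asarray(X)-o['ee_pos']
    print('t',round(o['time'],2),'pos',o['ee_pos'].round(4),'rot',o['tcp_rot'].round(2),'F',o['wrist_force'].round(2),'op',round(o['opening'],4))
    print('slide mm',(R.inv().apply(d)*1e3).round(1),'turn',np.degrees((R.inv()*G).as_rotvec()).round(2))
E
python3 - <<'E'
from h import *
todo([.603,.284,.2])
i=bot.camera_info('wrist')
cv2.imwrite('pics/w1.png',bot.camera('wrist')[:,:,::-1])
print(w2pix(i,[.6032,.2839,.072],True))
E
```

```text
t 1.7 pos [0.4913 0.0818 0.2297] rot [1.80e+02 1.00e-02 1.06e+01] F [-0.11 -0.92 -0.06] op 0.0853
slide mm [ 147.  -178.2   29.7] turn [0.   0.01 0.03]
[118.36951442  58.46632767]
```

View pics/w1.png

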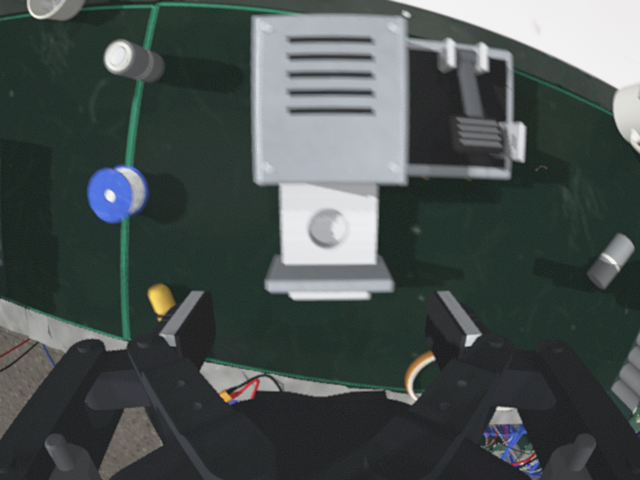

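The wrist view shows the cell's top at about (119,54), nest rim centre (328,229), roof corners (253,184),(408,184),(404,15),(252,15), and paddle centre (480,132).

```bash
python3 - <<'E'
from h import *
i=bot.camera_info('wrist')
p=[0.59435,0.03032,0.18448]
for X in[(-.0625,.115,.11),(-.0625,.005,.11),(.0625,.005,.11),(.0625,.115,.11),(-.1115,.06,.04),(-.0193,-.0554,.1),(-.0243,-.0901,.108)]:
    print(X,w2pix(i,T(p,X),True).round(1))
for n,u,z in[('cell',(119,54),.072),('nest',(328,229),.04),('pad',(480,132),.097)]: 
    w=pix2w(i,*u,z,True);c,s=np.cos(p[2]),np.sin(p[2]);d=w[:2]-p[:2];print(n,w.round(4),[c*d[0]+s*d[1],c*d[1]-s*d[0]])
E
```

```text
(-0.0625, 0.115, 0.11) [262.9 194.3]
(-0.0625, 0.005, 0.11) [415.1 195.2]
(0.0625, 0.005, 0.11) [417.2  25.4]
(0.0625, 0.115, 0.11) [262.2  22.3]
(-0.1115, 0.06, 0.04) [335.3 234.8]
(-0.0193, -0.0554, 0.1) [487.7 140.5]
(-0.0243, -0.0901, 0.108) [529.5 150.9]
cell [0.609  0.2886 0.072 ] [np.float64(0.06176253429086935), np.float64(0.25120949685168753)]
nest [0.4779 0.0765 0.04  ] [np.float64(-0.10601609014644045), np.float64(0.06677119399709261)]
pad [ 0.5906 -0.021   0.097 ] [np.float64(-0.013090343426100567), np.float64(-0.04975187286924691)]
```

play_rows([
  {"slide":[29.4,-35.7,0],"angular":[0,0,0],"claw":1},
  {"slide":[29.4,-35.7,0],"angular":[0,0,0],"claw":1},
  {"slide":[29.4,-35.7,0],"angular":[0,0,0],"claw":1},
  {"slide":[29.4,-35.7,0],"angular":[0,0,0],"claw":1},
  {"slide":[9.4,-35.4,0],"angular":[0,0,0],"claw":1},
  {"slide":[0,0,0],"angular":[0,0,0],"claw":1},
])

```text
time: 2.35
ee_pos: [0.5936, 0.2092, 0.2324]
tcp_rot: [-176.7, 0.2, 18.0]
wrist_force: [-0.1, -0.5, 0.2]
opening: 0.0854
grasp_force: 0.0
```

```bash
python3 - <<'E'
from h import *
todo([.603,.284,.05])
i=bot.camera_info('wrist')
cv2.imwrite('pics/w2.png',bot.camera('wrist')[:,:,::-1])
print(w2pix(i,[.6032,.2839,.072],True))
E
```

```text
t 2.35 pos [0.5936 0.2092 0.2324] rot [-1.7667e+02  1.5000e-01  1.7960e+01] F [-0.14 -0.54  0.16] op 0.0854
slide mm [ 32.5 -57.5 186. ] turn [-3.32  0.37  7.39]
[250.13185749 178.78797862]
```

View pics/w2.png

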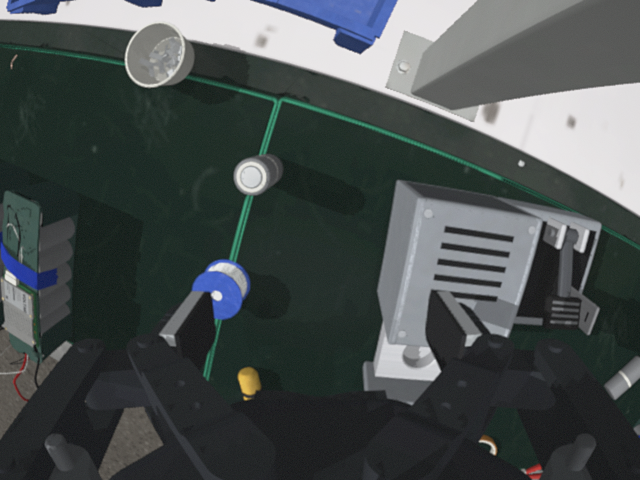

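The cell's top is at about (252,176), where (250,179) was predicted, so the estimate holds. The arm has stopped short and turned, so I check the joints.

```bash
python3 - <<'E'
from h import *
o=bot.get_obs();print(o['q'].round(2),o['qd'].round(2),o['joint_efforts'].round(1),o['torque'].round(2))
i=bot.camera_info('wrist');print(pix2w(i,252,176,.072,True).round(4),(-i['R'].T@i['t']).round(3))
E
```

```text
[ 17.82  16.48  23.59  97.26   3.29 179.94] [-1.29 -1.98 -1.38  0.14 -0.47  0.09] [  1.3 -62.8  46.9  -0.1   0.4  -0. ] [-0.02 -0.02 -0.02]
[0.6057 0.2817 0.072 ] [0.66  0.221 0.375]
```

play_rows([
  {"slide":[0,0,0],"angular":[-3.32,0.37,7.39],"claw":1},
  {"slide":[0,0,0],"angular":[0,0,0],"claw":1},
])

```text
time: 2.6
ee_pos: [0.604, 0.163, 0.234]
tcp_rot: [-178.4, -0.0, 14.4]
wrist_force: [-1.0, 0.7, -0.2]
opening: 0.0855
grasp_force: 0.0
```

```bash
python3 - <<'E'
from h import *
todo([.603,.284,.05]);o=bot.get_obs();print(o['q'].round(2),o['qd'].round(2))
E
```

```text
t 2.6 pos [0.604 0.163 0.234] rot [-1.7835e+02 -4.0000e-02  1.4410e+01] F [-0.95  0.68 -0.24] op 0.0855
slide mm [  29.1 -112.1  187.4] turn [-1.65  0.02  3.84]
[ 14.35  15.89  23.05  97.12   1.65 179.94] [ 1.72 -0.18  0.09  0.07  2.61  0.1 ]
```

Joint 6 sits at its 180° limit, so I use the half-turn grasp: rotate -180° about tool z.

play_rows([
  {"slide":[0,0,0],"angular":[-1.65,0,-8.5],"claw":1},
  {"slide":[0,0,0],"angular":[0,0,-8.5],"claw":1},
  {"slide":[0,0,0],"angular":[0,0,-8.5],"claw":1},
  {"slide":[0,0,0],"angular":[0,0,-8.5],"claw":1},
  {"slide":[0,0,0],"angular":[0,0,-8.5],"claw":1},
  {"slide":[0,0,0],"angular":[0,0,-8.5],"claw":1},
  {"slide":[0,0,0],"angular":[0,0,-8.5],"claw":1},
  {"slide":[0,0,0],"angular":[0,0,-8.5],"claw":1},
])

```text
time: 3.4
ee_pos: [0.6033, 0.1658, 0.2343]
tcp_rot: [179.9, -0.2, 82.9]
wrist_force: [-1.9, 0.1, -0.1]
opening: 0.0852
grasp_force: 0.0
```

play_rows([
  {"slide":[0,0,0],"angular":[0,0,-8.5],"claw":1},
  {"slide":[0,0,0],"angular":[0,0,-8.5],"claw":1},
  {"slide":[0,0,0],"angular":[0,0,-8.5],"claw":1},
  {"slide":[0,0,0],"angular":[0,0,-8.5],"claw":1},
  {"slide":[0,0,0],"angular":[0,0,-8.5],"claw":1},
  {"slide":[0,0,0],"angular":[0,0,-8.5],"claw":1},
  {"slide":[0,0,0],"angular":[0,0,-8.5],"claw":1},
  {"slide":[0,0,0],"angular":[0,0,-8.5],"claw":1},
])

```text
time: 4.2
ee_pos: [0.6033, 0.1658, 0.2342]
tcp_rot: [179.8, 0.0, 150.9]
wrist_force: [-0.4, 0.6, 0.2]
opening: 0.085
grasp_force: 0.0
```

play_rows([
  {"slide":[0,0,0],"angular":[0,0,-8.5],"claw":1},
  {"slide":[0,0,0],"angular":[0,0,-8.5],"claw":1},
  {"slide":[0,0,0],"angular":[0,0,-8.5],"claw":1},
  {"slide":[0,0,0],"angular":[0,0,-8.5],"claw":1},
  {"slide":[0,0,0],"angular":[0,0,-8.5],"claw":1},
  {"slide":[0,0,0],"angular":[0,0,0],"claw":1},
])

```text
time: 4.8
ee_pos: [0.6033, 0.1658, 0.2342]
tcp_rot: [179.9, 0.2, -166.8]
wrist_force: [0.0, 0.3, -0.1]
opening: 0.0853
grasp_force: 0.0
```

```bash
sed -i 's/^YAW=.*/YAW=-169.43/' h.py; python3 - <<'E'
from h import *
todo([.604,.283,.05]);o=bot.get_obs();print(o['q'].round(2))
E
```

```text
t 4.8 pos [0.6033 0.1658 0.2342] rot [ 179.85    0.18 -166.82] F [ 0.04  0.34 -0.13] op 0.0853
slide mm [-26.8 113.4 184.6] turn [0.15 0.17 2.61]
[15.31 15.76 22.93 96.98  0.14  2.12]
```

play_rows([
  {"slide":[0,0,0],"angular":[0.15,0.17,2.61],"claw":1},
  {"slide":[-7.6,38.3,0],"angular":[0,0,0],"claw":1},
  {"slide":[-7.6,38.3,0],"angular":[0,0,0],"claw":1},
  {"slide":[-7.6,38.3,0],"angular":[0,0,0],"claw":1},
  {"slide":[0,0,30],"angular":[0,0,0],"claw":1},
  {"slide":[0,0,40],"angular":[0,0,0],"claw":1},
  {"slide":[0,0,20],"angular":[0,0,0],"claw":1},
  {"slide":[0,0,0],"angular":[0,0,0],"claw":1},
])

```text
time: 5.6
ee_pos: [0.6036, 0.2827, 0.1404]
tcp_rot: [-179.9, -0.3, -169.8]
wrist_force: [-0.1, -0.2, -0.4]
opening: 0.0854
grasp_force: 0.0
```

```bash
python3 - <<'E'
from h import *
todo([.6045,.283,.05]);i=bot.camera_info('wrist')
cv2.imwrite('pics/w3.png',bot.camera('wrist')[:,:,::-1]);print(w2pix(i,[.6045,.283,.072],True))
E
```

```text
t 5.6 pos [0.6036 0.2827 0.1404] rot [-179.92   -0.32 -169.76] F [-0.1  -0.18 -0.45] op 0.0854
slide mm [-1.4  0.3 90.4] turn [-0.08 -0.32 -0.33]
[320.27685564 251.88122316]
```

View pics/w3.png

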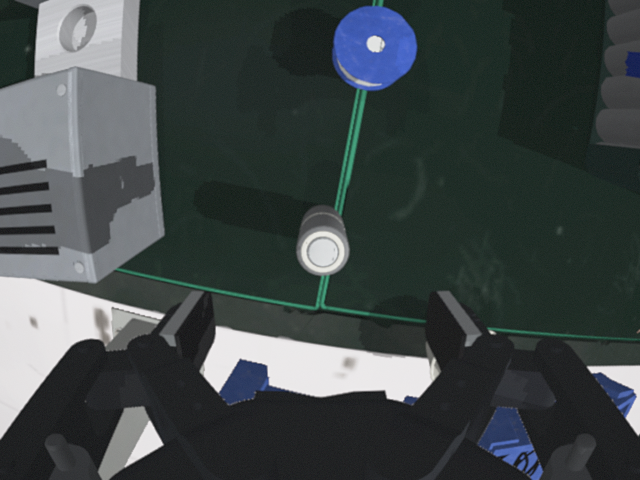

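The cell top is at (323,251) against a predicted (320,252), well inside tolerance. Descending and gripping.

play_rows([
  {"slide":[-1.4,0,30],"angular":[0,-0.3,-0.3],"claw":1},
  {"slide":[0,0,35],"angular":[0,0,0],"claw":1},
  {"slide":[0,0,20],"angular":[0,0,0],"claw":1},
  {"slide":[0,0,5.4],"angular":[0,0,0],"claw":1},
  {"slide":[0,0,0],"angular":[0,0,0],"claw":1},
  {"slide":[0,0,0],"angular":[0,0,0],"claw":0},
  {"slide":[0,0,0],"angular":[0,0,0],"claw":-1},
  {"slide":[0,0,0],"angular":[0,0,0],"claw":-1},
], squeeze=40)

```text
time: 6.45
ee_pos: [0.6076, 0.2842, 0.055]
tcp_rot: [180.0, 0.4, -169.2]
wrist_force: [-0.7, 0.1, 0.4]
opening: 0.0436
grasp_force: 0.0
```

play_rows([
  {"slide":[0,0,0],"angular":[0,0,0],"claw":-1},
  {"slide":[0,0,0],"angular":[0,0,0],"claw":-1},
  {"slide":[0,0,0],"angular":[0,0,0],"claw":-1},
  {"slide":[0,0,0],"angular":[0,0,0],"claw":-1},
])

```text
time: 6.85
ee_pos: [0.6074, 0.2842, 0.0547]
tcp_rot: [180.0, 0.4, -169.2]
wrist_force: [-0.7, 0.3, 6.7]
opening: 0.0308
grasp_force: 39.5
```

```bash
python3 - <<'E'
from h import *
p=[0.59435,0.03032,0.18448]
n=T(p,(-.1115,.0600,0));print(n)
todo([n[0],n[1],.20]);print(bot.get_obs()['grasp_force'])
E
```

```text
[0.47373583 0.06884886 0.        ]
t 6.85 pos [0.6074 0.2842 0.0547] rot [ 179.97    0.39 -169.21] F [-0.65  0.29  6.73] op 0.0308
slide mm [ 170.6 -186.5 -146.6] turn [0.03 0.39 0.22]
39.51777935028076
```

Gripped (opening 31 mm, 39.5 N). Lift and carry over the nest.

play_rows([
  {"slide":[0,0,-25],"angular":[0,0.39,0.22],"claw":-1},
  {"slide":[0,0,-45],"angular":[0,0,0],"claw":-1},
  {"slide":[0,0,-45],"angular":[0,0,0],"claw":-1},
  {"slide":[0,0,-32],"angular":[0,0,0],"claw":-1},
  {"slide":[20,-22,0],"angular":[0,0,0],"claw":-1},
  {"slide":[30,-33,0],"angular":[0,0,0],"claw":-1},
  {"slide":[30,-33,0],"angular":[0,0,0],"claw":-1},
  {"slide":[30,-33,0],"angular":[0,0,0],"claw":-1},
])

```text
time: 7.65
ee_pos: [0.5198, 0.1437, 0.2002]
tcp_rot: [-180.0, -0.1, -169.4]
wrist_force: [1.0, -1.2, -0.8]
opening: 0.0308
grasp_force: 40.3
```

play_rows([
  {"slide":[30,-33,0],"angular":[0,0,0],"claw":-1},
  {"slide":[22,-24,0],"angular":[0,0,0],"claw":-1},
  {"slide":[9,-9,0],"angular":[0,0,0],"claw":-1},
  {"slide":[0,0,0],"angular":[0,0,0],"claw":-1},
  {"slide":[0,0,0],"angular":[0,0,0],"claw":-1},
])

```text
time: 8.15
ee_pos: [0.4737, 0.0692, 0.2008]
tcp_rot: [180.0, -0.1, -169.4]
wrist_force: [0.3, -0.2, -2.6]
opening: 0.0309
grasp_force: 40.3
```

```bash
python3 - <<'E'
from h import *
todo([.4737,.0688,.2]);i=bot.camera_info('wrist')
cv2.imwrite('pics/w4.png',bot.camera('wrist')[:,:,::-1]);print(w2pix(i,[.4737,.0688,.04],True))
o=bot.get_obs();z=o['ee_pos'];print(w2pix(i,z+[0,0,.0173],True),w2pix(i,z-[0,0,.0547],True))
E
```

```text
t 8.15 pos [0.4737 0.0692 0.2008] rot [ 1.7998e+02 -7.0000e-02 -1.6945e+02] F [ 0.25 -0.2  -2.57] op 0.0309
slide mm [ 0.  -0.4  0.8] turn [ 0.02 -0.07 -0.02]
[319.3437699  216.40958652]
[320.38637374 317.96273539] [320.22650206 257.42465939]
```

View pics/w4.png

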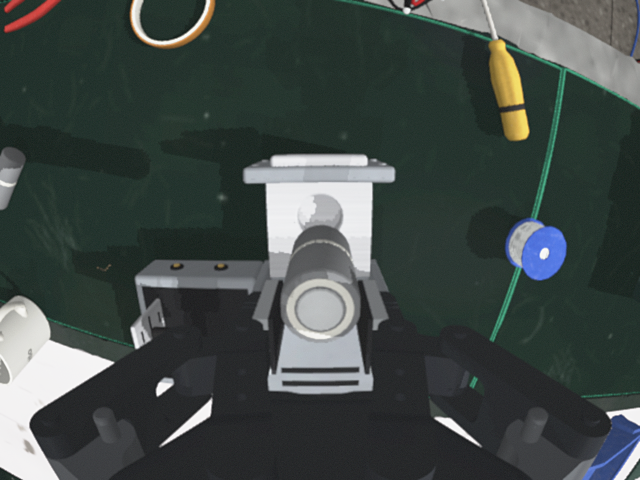

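The cell's top centre is at (320,308), about 10 px off centre. The nest rim is centred at about (320,216), as predicted.

```bash
python3 - <<'E'
from h import *
i=bot.camera_info('wrist');o=bot.get_obs()
c=pix2w(i,320,308,o['ee_pos'][2]+.0173,True);off=c-o['ee_pos'];n=pix2w(i,320.5,216.5,.04,True)
print('off',off.round(4),'nest',n.round(4))
# cell near rim edges on axis: predicted top-disc rows
for s in(-.016,.016): print(w2pix(i,c+[-.983*s,-.1834*s,0],True).round(1))
t=n-off; t[2]=.105; todo(t)
E
```

```text
off [-0.0042 -0.0007  0.0173] nest [0.4736 0.07   0.04  ]
[320.  343.9]
[320.  268.3]
t 8.2 pos [0.4738 0.0695 0.2007] rot [ 1.7998e+02 -9.0000e-02 -1.6941e+02] F [ 1.06  0.17 -2.06] op 0.0304
slide mm [-4.3  0.4 95.7] turn [ 0.02 -0.09  0.02]
```

play_rows([
  {"slide":[-4.3,0.4,0],"angular":[0,0,0],"claw":-1},
  {"slide":[0,0,30],"angular":[0,0,0],"claw":-1},
  {"slide":[0,0,40],"angular":[0,0,0],"claw":-1},
  {"slide":[0,0,26],"angular":[0,0,0],"claw":-1},
  {"slide":[0,0,0],"angular":[0,0,0],"claw":-1},
  {"slide":[0,0,0],"angular":[0,0,0],"claw":-1},
])

```text
time: 8.8
ee_pos: [0.4775, 0.0704, 0.1052]
tcp_rot: [180.0, -0.1, -169.4]
wrist_force: [-0.8, -0.2, -0.4]
opening: 0.0308
grasp_force: 40.2
```

```bash
python3 - <<'E'
from h import *
todo([.4778,.0707,.0747]);i=bot.camera_info('wrist')
cv2.imwrite('pics/w5.png',bot.camera('wrist')[:,:,::-1]);print(w2pix(i,[.4736,.0695,.04],True))
for s in(-.019,.019):print(w2pix(i,np.array([.4736,.0695,.04])+[-.983*s,-.1834*s,0],True))
E
```

```text
t 8.8 pos [0.4775 0.0704 0.1052] rot [ 1.7999e+02 -1.3000e-01 -1.6939e+02] F [-0.77 -0.21 -0.42] op 0.0308
slide mm [-0.4  0.2 30.5] turn [ 0.01 -0.13  0.04]
[319.40938128 245.02802834]
[319.42788704 275.2484885 ]
[319.39287782 213.25189179]
```

View pics/w5.png

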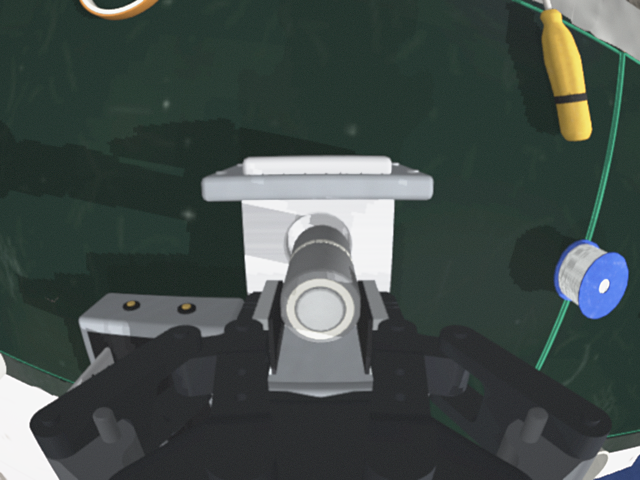

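The nest rim's far edge is at row 213, with columns 287–351 centred on 319. This agrees with prediction and with the cell's axis. Lowering in steps.

play_rows([
  {"slide":[-0.4,0.2,8],"angular":[0,0,0],"claw":-1},
  {"slide":[0,0,6],"angular":[0,0,0],"claw":-1},
  {"slide":[0,0,5],"angular":[0,0,0],"claw":-1},
  {"slide":[0,0,0],"angular":[0,0,0],"claw":-1},
])

```text
time: 9.25
ee_pos: [0.4772, 0.0701, 0.0852]
tcp_rot: [180.0, -0.1, -169.4]
wrist_force: [-0.4, -0.3, -2.9]
opening: 0.0306
grasp_force: 40.2
```

play_rows([
  {"slide":[0,0,4],"angular":[0,0,0],"claw":-1},
  {"slide":[0,0,3],"angular":[0,0,0],"claw":-1},
  {"slide":[0,0,2],"angular":[0,0,0],"claw":-1},
  {"slide":[0,0,0],"angular":[0,0,0],"claw":-1},
  {"slide":[0,0,0],"angular":[0,0,0],"claw":-1},
])

```text
time: 9.75
ee_pos: [0.4776, 0.0702, 0.0769]
tcp_rot: [180.0, -0.1, -169.4]
wrist_force: [0.2, -0.1, -2.3]
opening: 0.0305
grasp_force: 40.2
```

play_rows([
  {"slide":[0,0,1],"angular":[0,0,0],"claw":-1},
  {"slide":[0,0,1],"angular":[0,0,0],"claw":-1},
  {"slide":[0,0,0],"angular":[0,0,0],"claw":-1},
  {"slide":[0,0,0],"angular":[0,0,0],"claw":-1},
])

```text
time: 10.15
ee_pos: [0.4775, 0.0702, 0.0748]
tcp_rot: [180.0, -0.1, -169.4]
wrist_force: [0.2, -0.0, -1.6]
opening: 0.0307
grasp_force: 40.2
```

play_rows([
  {"slide":[0,0,0.7],"angular":[0,0,0],"claw":-1},
  {"slide":[0,0,0],"angular":[0,0,0],"claw":-1},
  {"slide":[0,0,0],"angular":[0,0,0],"claw":-1},
])

```text
time: 10.45
ee_pos: [0.4778, 0.0702, 0.0746]
tcp_rot: [180.0, -0.0, -169.4]
wrist_force: [-1.1, 0.2, 5.1]
opening: 0.0311
grasp_force: 40.8
```

Contact at 5 N: the cell is seated. Release and rise.

play_rows([
  {"slide":[0,0,0],"angular":[0,0,0],"claw":-0.2},
  {"slide":[0,0,0],"angular":[0,0,0],"claw":0.2},
  {"slide":[0,0,0],"angular":[0,0,0],"claw":0.6},
  {"slide":[0,0,0],"angular":[0,0,0],"claw":0.6},
  {"slide":[0,0,0],"angular":[0,0,0],"claw":0.6},
  {"slide":[0,0,0],"angular":[0,0,0],"claw":0.6},
])

```text
time: 11.05
ee_pos: [0.4775, 0.0702, 0.0741]
tcp_rot: [180.0, -0.1, -169.4]
wrist_force: [-0.5, -0.5, 0.0]
opening: 0.0683
grasp_force: 0.0
```

play_rows([
  {"slide":[0,0,-10],"angular":[0,0,0],"claw":0.6},
  {"slide":[0,0,-30],"angular":[0,0,0],"claw":0.6},
  {"slide":[0,0,-40],"angular":[0,0,0],"claw":0.6},
  {"slide":[0,0,-40],"angular":[0,0,0],"claw":0.6},
  {"slide":[30,0,-10],"angular":[0,0,0],"claw":0},
  {"slide":[45,0,0],"angular":[0,0,0],"claw":-1},
  {"slide":[45,0,0],"angular":[0,0,0],"claw":-1},
  {"slide":[0,0,0],"angular":[0,0,0],"claw":-1},
])

```text
time: 11.85
ee_pos: [0.3564, 0.0476, 0.2063]
tcp_rot: [-180.0, 0.1, -169.4]
wrist_force: [2.4, 0.8, 1.2]
opening: 0.01
grasp_force: 0.0
```

```bash
python3 - <<'E'
from h import *
p=[0.59435,0.03032,0.18448]
print(T(p,(-.157,.06,.054)))
todo(T(p,(-.200,.06,.054)));i=bot.camera_info('wrist')
cv2.imwrite('pics/w6.png',bot.camera('wrist')[:,:,::-1]);print(w2pix(i,[.4736,.0695,.092],True))
E
```

```text
[0.42900789 0.06050255 0.054     ]
t 11.85 pos [0.3564 0.0476 0.2063] rot [-1.7999e+02  5.0000e-02 -1.6944e+02] F [2.38 0.75 1.18] op 0.01
slide mm [-30.6  -0.6 152.4] turn [-0.01  0.05 -0.01]
[320.0536404  368.19877289]
```

View pics/w6.png

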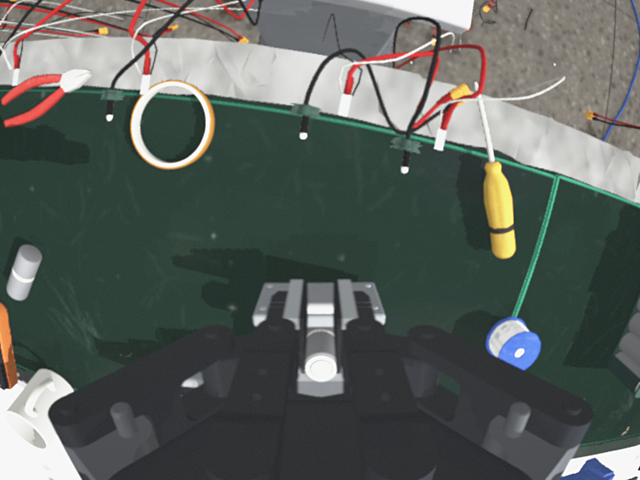

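The cell stands in the nest, top at (321,367). Lower the closed fingers in front of the drawer, then push.

play_rows([
  {"slide":[0,0,40],"angular":[0,0,0],"claw":-1},
  {"slide":[0,0,45],"angular":[0,0,0],"claw":-1},
  {"slide":[0,0,36],"angular":[0,0,0],"claw":-1},
  {"slide":[-25,0,10],"angular":[0,0,0],"claw":-1},
  {"slide":[-12,-0.6,0],"angular":[0,0,0],"claw":-1},
  {"slide":[-5,0,0],"angular":[0,0,0],"claw":-1},
  {"slide":[-5,0,0],"angular":[0,0,0],"claw":-1},
  {"slide":[-5,0,0],"angular":[0,0,0],"claw":-1},
])

```text
time: 12.7
ee_pos: [0.4112, 0.0572, 0.0736]
tcp_rot: [180.0, -0.1, -169.4]
wrist_force: [-1.6, -1.1, 0.5]
opening: 0.0004
grasp_force: 0.7
```

play_rows([
  {"slide":[-5,0,0],"angular":[0,0,0],"claw":-1},
  {"slide":[-6,0,0],"angular":[0,0,0],"claw":-1},
  {"slide":[-6,0,0],"angular":[0,0,0],"claw":-1},
  {"slide":[-6,0,0],"angular":[0,0,0],"claw":-1},
  {"slide":[-6,0,0],"angular":[0,0,0],"claw":-1},
  {"slide":[-6,0,0],"angular":[0,0,0],"claw":-1},
  {"slide":[-6,0,0],"angular":[0,0,0],"claw":-1},
  {"slide":[-6,0,0],"angular":[0,0,0],"claw":-1},
])

```text
time: 13.5
ee_pos: [0.4575, 0.0659, 0.0731]
tcp_rot: [180.0, -0.1, -169.4]
wrist_force: [-1.9, 0.8, 0.9]
opening: -0.0002
grasp_force: 0.9
```

```bash
python3 - <<'E'
from h import *
p=[0.59435,0.03032,0.18448]
todo(T(p,(-.0935,.06,.075)))
E
```

```text
t 13.5 pos [0.4575 0.0659 0.0731] rot [ 1.7999e+02 -1.0000e-01 -1.6943e+02] F [-1.89  0.78  0.94] op -0.0002
slide mm [-34.5  -0.   -1.9] turn [ 0.01 -0.1  -0.  ]
```

play_rows([
  {"slide":[-6,0,0],"angular":[0,0,0],"claw":-1},
  {"slide":[-6,0,0],"angular":[0,0,0],"claw":-1},
  {"slide":[-6,0,0],"angular":[0,0,0],"claw":-1},
  {"slide":[-5,0,0],"angular":[0,0,0],"claw":-1},
  {"slide":[-4,0,0],"angular":[0,0,0],"claw":-1},
  {"slide":[-2,0,0],"angular":[0,0,0],"claw":-1},
  {"slide":[0,0,0],"angular":[0,0,0],"claw":-1},
])

```text
time: 14.2
ee_pos: [0.4858, 0.071, 0.0731]
tcp_rot: [-180.0, -0.1, -169.4]
wrist_force: [0.2, 0.1, -0.7]
opening: -0.0002
grasp_force: 0.0
```

play_rows([
  {"slide":[-2,0,0],"angular":[0,0,0],"claw":-1},
  {"slide":[-1,0,0],"angular":[0,0,0],"claw":-1},
  {"slide":[-1,0,0],"angular":[0,0,0],"claw":-1},
  {"slide":[0,0,0],"angular":[0,0,0],"claw":-1},
])

```text
time: 14.6
ee_pos: [0.4896, 0.0718, 0.0731]
tcp_rot: [-180.0, -0.1, -169.4]
wrist_force: [-0.3, -0.4, -0.4]
opening: -0.0001
grasp_force: 0.4
```

play_rows([
  {"slide":[-1,0,0],"angular":[0,0,0],"claw":-1},
  {"slide":[-1,0,0],"angular":[0,0,0],"claw":-1},
  {"slide":[-1,0,0],"angular":[0,0,0],"claw":-1},
  {"slide":[0,0,0],"angular":[0,0,0],"claw":-1},
])

```text
time: 15.0
ee_pos: [0.4926, 0.0724, 0.0732]
tcp_rot: [180.0, -0.1, -169.4]
wrist_force: [-1.0, -0.8, -0.4]
opening: 0.0
grasp_force: 0.3
```

play_rows([
  {"slide":[-1,0,0],"angular":[0,0,0],"claw":-1},
  {"slide":[-1,0,0],"angular":[0,0,0],"claw":-1},
  {"slide":[0,0,0],"angular":[0,0,0],"claw":-1},
])

```text
time: 15.3
ee_pos: [0.4937, 0.0725, 0.0731]
tcp_rot: [-180.0, -0.2, -169.4]
wrist_force: [-5.3, -0.5, 2.6]
opening: 0.0002
grasp_force: 2.9
```

play_rows([
  {"slide":[-1,0,0],"angular":[0,0,0],"claw":-1},
  {"slide":[-0.5,0,0],"angular":[0,0,0],"claw":-1},
  {"slide":[0,0,0],"angular":[0,0,0],"claw":-1},
  {"slide":[0,0,0],"angular":[0,0,0],"claw":-1},
])

```text
time: 15.7
ee_pos: [0.4939, 0.0726, 0.073]
tcp_rot: [-180.0, -0.3, -169.4]
wrist_force: [-12.7, -2.8, 6.3]
opening: -0.0001
grasp_force: 6.3
```

```bash
python3 - <<'E'
from h import *
o=bot.get_obs();p=[0.59435,0.03032,0.18448];d=o['ee_pos'][:2]-p[:2];print(o['ee_pos'],o['wrist_force'],np.cos(p[2])*d[0]+np.sin(p[2])*d[1])
E
```

```text
[0.4938748  0.07261467 0.07295553] [-12.74260035  -2.83146933   6.32071654] -0.0910119714152668
```

The drawer is hard against its stop: 12.7 N and no further motion. Back off, rise and go above the paddle; meanwhile I check the hinge position from the top crop.

play_rows([
  {"slide":[5,0,0],"angular":[0,0,0],"claw":-1},
  {"slide":[15,0,0],"angular":[0,0,0],"claw":-1},
  {"slide":[0,0,-30],"angular":[0,0,0],"claw":-1},
  {"slide":[0,0,-45],"angular":[0,0,0],"claw":-1},
  {"slide":[0,0,-35],"angular":[0,0,0],"claw":-1},
  {"slide":[-20,-35,0],"angular":[0,0,0],"claw":-1},
  {"slide":[-30,-35,0],"angular":[0,0,0],"claw":-1},
  {"slide":[-30,-35,0],"angular":[0,0,0],"claw":-1},
])

```text
time: 16.5
ee_pos: [0.5758, -0.0201, 0.184]
tcp_rot: [-180.0, 0.1, -169.4]
wrist_force: [1.2, 0.9, 1.4]
opening: -0.0001
grasp_force: 0.0
```

play_rows([
  {"slide":[-20,-10,0],"angular":[0,0,0],"claw":-1},
  {"slide":[0,0,0],"angular":[0,0,0],"claw":-1},
  {"slide":[0,0,0],"angular":[0,0,0],"claw":-1},
])

```text
time: 16.8
ee_pos: [0.5958, -0.0255, 0.1825]
tcp_rot: [180.0, -0.1, -169.5]
wrist_force: [1.2, -0.3, -0.7]
opening: 0.0
grasp_force: 0.0
```

```bash
cat >> h.py <<'E'
P=[0.59435,0.03032,0.18448]
def inv(w):
    c,s=np.cos(P[2]),np.sin(P[2]);d=np.asarray(w)[:2]-P[:2];return np.array([c*d[0]+s*d[1],c*d[1]-s*d[0]]).round(4)
E
python3 - <<'E'
from h import *
i=bot.camera_info('top')
for u,z in[((632,115),.066),((687,100),.066),((690,222),.1),((688,200),.09),((692,247),.106),((758,215),.108)]: print(u,inv(pix2w(i,190+u[0]/5,180+u[1]/5,z)))
todo(T(P,(-.011,-.0545,.15)))
cv2.imwrite('pics/t2.png',bot.camera('top')[:,:,::-1])
E
```

```text
(632, 115) [ 0.0489 -0.0394]
(687, 100) [ 0.0507 -0.07  ]
(690, 222) [-0.0193 -0.0554]
(688, 200) [-0.0062 -0.0574]
(692, 247) [-0.0332 -0.0533]
(758, 215) [-0.0243 -0.0901]
t 16.8 pos [ 0.5958 -0.0255  0.1825] rot [ 1.7998e+02 -1.2000e-01 -1.6946e+02] F [ 1.23 -0.33 -0.66] op 0.0
slide mm [ 2.1  0.6 32.6] turn [ 0.02 -0.12 -0.03]
```

Hinge at tester x≈0.050, consistent with the 75 mm arm. Descend and feel for the paddle (expected at TCP z 0.117–0.123).

play_rows([
  {"slide":[2.1,0.6,20],"angular":[0,0,0],"claw":-1},
  {"slide":[0,0,25],"angular":[0,0,0],"claw":-1},
  {"slide":[0,0,7],"angular":[0,0,0],"claw":-1},
  {"slide":[0,0,0],"angular":[0,0,0],"claw":-1},
  {"slide":[0,0,0],"angular":[0,0,0],"claw":-1},
])

```text
time: 17.35
ee_pos: [0.5936, -0.0249, 0.1324]
tcp_rot: [-180.0, -0.0, -169.4]
wrist_force: [0.2, 0.3, 0.0]
opening: 0.0002
grasp_force: 0.0
```

play_rows([
  {"slide":[0,0,2],"angular":[0,0,0],"claw":-1},
  {"slide":[0,0,2],"angular":[0,0,0],"claw":-1},
  {"slide":[0,0,0],"angular":[0,0,0],"claw":-1},
  {"slide":[0,0,0],"angular":[0,0,0],"claw":-1},
])

```text
time: 17.75
ee_pos: [0.5935, -0.0252, 0.1271]
tcp_rot: [-180.0, -0.1, -169.4]
wrist_force: [-0.7, 0.3, -0.2]
opening: 0.0001
grasp_force: 0.0
```

play_rows([
  {"slide":[0,0,1],"angular":[0,0,0],"claw":-1},
  {"slide":[0,0,1],"angular":[0,0,0],"claw":-1},
  {"slide":[0,0,0],"angular":[0,0,0],"claw":-1},
  {"slide":[0,0,0],"angular":[0,0,0],"claw":-1},
])

```text
time: 18.15
ee_pos: [0.5934, -0.0252, 0.1249]
tcp_rot: [180.0, -0.1, -169.4]
wrist_force: [0.5, 0.3, 0.2]
opening: -0.0
grasp_force: 0.0
```

play_rows([
  {"slide":[0,0,1],"angular":[0,0,0],"claw":-1},
  {"slide":[0,0,0],"angular":[0,0,0],"claw":-1},
  {"slide":[0,0,0],"angular":[0,0,0],"claw":-1},
])

```text
time: 18.45
ee_pos: [0.5935, -0.0252, 0.124]
tcp_rot: [180.0, -0.1, -169.4]
wrist_force: [-0.8, 0.1, -0.5]
opening: 0.0001
grasp_force: 0.0
```

play_rows([
  {"slide":[0,0,1],"angular":[0,0,0],"claw":-1},
  {"slide":[0,0,0],"angular":[0,0,0],"claw":-1},
  {"slide":[0,0,0],"angular":[0,0,0],"claw":-1},
])

```text
time: 18.75
ee_pos: [0.5934, -0.0252, 0.1229]
tcp_rot: [180.0, -0.1, -169.4]
wrist_force: [0.4, 0.4, 0.6]
opening: -0.0001
grasp_force: 0.0
```

play_rows([
  {"slide":[0,0,1],"angular":[0,0,0],"claw":-1},
  {"slide":[0,0,0],"angular":[0,0,0],"claw":-1},
  {"slide":[0,0,0],"angular":[0,0,0],"claw":-1},
])

```text
time: 19.05
ee_pos: [0.5934, -0.0252, 0.1219]
tcp_rot: [180.0, -0.1, -169.4]
wrist_force: [-0.6, 0.1, -0.0]
opening: -0.0001
grasp_force: 0.0
```

play_rows([
  {"slide":[0,0,1],"angular":[0,0,0],"claw":-1},
  {"slide":[0,0,0],"angular":[0,0,0],"claw":-1},
  {"slide":[0,0,0],"angular":[0,0,0],"claw":-1},
])

```text
time: 19.35
ee_pos: [0.5934, -0.0252, 0.1209]
tcp_rot: [180.0, -0.1, -169.4]
wrist_force: [0.2, 0.7, 0.4]
opening: -0.0002
grasp_force: 0.0
```

play_rows([
  {"slide":[0,0,1],"angular":[0,0,0],"claw":-1},
  {"slide":[0,0,0],"angular":[0,0,0],"claw":-1},
  {"slide":[0,0,0],"angular":[0,0,0],"claw":-1},
])

```text
time: 19.65
ee_pos: [0.5934, -0.0252, 0.12]
tcp_rot: [180.0, -0.1, -169.4]
wrist_force: [-0.6, 0.3, -0.0]
opening: 0.0
grasp_force: 0.0
```

play_rows([
  {"slide":[0,0,1],"angular":[0,0,0],"claw":-1},
  {"slide":[0,0,0],"angular":[0,0,0],"claw":-1},
  {"slide":[0,0,0],"angular":[0,0,0],"claw":-1},
])

```text
time: 19.95
ee_pos: [0.5934, -0.0252, 0.1189]
tcp_rot: [180.0, -0.1, -169.4]
wrist_force: [-0.6, 0.2, 0.3]
opening: -0.0001
grasp_force: 0.0
```

play_rows([
  {"slide":[0,0,1],"angular":[0,0,0],"claw":-1},
  {"slide":[0,0,0],"angular":[0,0,0],"claw":-1},
  {"slide":[0,0,0],"angular":[0,0,0],"claw":-1},
])

```text
time: 20.25
ee_pos: [0.5934, -0.0252, 0.118]
tcp_rot: [180.0, -0.1, -169.4]
wrist_force: [-0.1, 0.0, 0.2]
opening: 0.0001
grasp_force: 0.0
```

play_rows([
  {"slide":[0,0,1],"angular":[0,0,0],"claw":-1},
  {"slide":[0,0,0],"angular":[0,0,0],"claw":-1},
  {"slide":[0,0,0],"angular":[0,0,0],"claw":-1},
])

```text
time: 20.55
ee_pos: [0.5934, -0.0252, 0.117]
tcp_rot: [180.0, -0.1, -169.4]
wrist_force: [-0.0, -0.6, 0.3]
opening: 0.0001
grasp_force: 0.0
```

play_rows([
  {"slide":[0,0,1],"angular":[0,0,0],"claw":-1},
  {"slide":[0,0,0],"angular":[0,0,0],"claw":-1},
  {"slide":[0,0,0],"angular":[0,0,0],"claw":-1},
])

```text
time: 20.85
ee_pos: [0.5934, -0.0252, 0.1159]
tcp_rot: [180.0, -0.1, -169.4]
wrist_force: [0.2, 0.3, 0.8]
opening: 0.0
grasp_force: 0.0
```

play_rows([
  {"slide":[0,0,1],"angular":[0,0,0],"claw":-1},
  {"slide":[0,0,0],"angular":[0,0,0],"claw":-1},
  {"slide":[0,0,0],"angular":[0,0,0],"claw":-1},
])

```text
time: 21.15
ee_pos: [0.5934, -0.0252, 0.1149]
tcp_rot: [180.0, -0.1, -169.4]
wrist_force: [-0.4, -0.8, -0.5]
opening: 0.0003
grasp_force: 0.0
```

play_rows([
  {"slide":[0,0,1],"angular":[0,0,0],"claw":-1},
  {"slide":[0,0,0],"angular":[0,0,0],"claw":-1},
  {"slide":[0,0,0],"angular":[0,0,0],"claw":-1},
])

```text
time: 21.45
ee_pos: [0.5934, -0.0252, 0.1139]
tcp_rot: [180.0, -0.1, -169.4]
wrist_force: [-0.2, -0.6, -0.5]
opening: 0.0003
grasp_force: 0.0
```

play_rows([
  {"slide":[0,0,1],"angular":[0,0,0],"claw":-1},
  {"slide":[0,0,0],"angular":[0,0,0],"claw":-1},
  {"slide":[0,0,0],"angular":[0,0,0],"claw":-1},
])

```text
time: 21.75
ee_pos: [0.5934, -0.0252, 0.1129]
tcp_rot: [180.0, -0.1, -169.4]
wrist_force: [0.3, -0.0, -0.0]
opening: 0.0002
grasp_force: 0.0
```

play_rows([
  {"slide":[0,0,1],"angular":[0,0,0],"claw":-1},
  {"slide":[0,0,0],"angular":[0,0,0],"claw":-1},
  {"slide":[0,0,0],"angular":[0,0,0],"claw":-1},
])

```text
time: 22.05
ee_pos: [0.5934, -0.0252, 0.1119]
tcp_rot: [180.0, -0.1, -169.4]
wrist_force: [-0.5, 1.0, 0.2]
opening: 0.0002
grasp_force: 0.0
```

play_rows([
  {"slide":[0,0,1],"angular":[0,0,0],"claw":-1},
  {"slide":[0,0,0],"angular":[0,0,0],"claw":-1},
  {"slide":[0,0,0],"angular":[0,0,0],"claw":-1},
])

```text
time: 22.35
ee_pos: [0.5934, -0.0252, 0.1109]
tcp_rot: [180.0, -0.1, -169.4]
wrist_force: [0.0, -0.6, 0.4]
opening: -0.0001
grasp_force: 0.0
```

play_rows([
  {"slide":[0,0,1],"angular":[0,0,0],"claw":-1},
  {"slide":[0,0,0],"angular":[0,0,0],"claw":-1},
  {"slide":[0,0,0],"angular":[0,0,0],"claw":-1},
])

```text
time: 22.65
ee_pos: [0.5934, -0.0252, 0.1099]
tcp_rot: [180.0, -0.1, -169.4]
wrist_force: [0.3, 0.3, 0.2]
opening: -0.0
grasp_force: 0.0
```

No contact yet, a little lower than expected. I use the last view on a wrist close-up combined with the top crop.

```bash
python3 - <<'E'
from h import *
i=bot.camera_info('wrist');o=bot.get_obs()
a=bot.camera('wrist')[:,:,::-1];b=bot.camera('top')[:,:,::-1];s=bot.camera('side')[:,:,::-1]
tip=o['ee_pos']-[0,0,.019];print('tip',w2pix(i,tip,True),'plate top',w2pix(i,T(P,(-.0243,-.0901,.108)),True),'padc',w2pix(i,T(P,(-.0193,-.0545,.098)),True))
w=a[180:420,160:400]; cv2.imwrite('pics/w_raw.png',a); cv2.imwrite('pics/s_raw.png',s)
W=cv2.resize(w,(600,600),interpolation=cv2.INTER_CUBIC)
sc=cv2.resize(s[215:295,280:360],(200,200),interpolation=cv2.INTER_CUBIC)
tc=cv2.resize(b[185:265,280:360],(200,200),interpolation=cv2.INTER_CUBIC)
C=np.zeros((600,800,3),np.uint8);C[:,:600]=W;C[:200,600:]=sc;C[200:400,600:]=tc
cv2.imwrite('pics/last.png',C)
E
```

```text
tip [319.75526933 281.56858145] plate top [235.30225162 267.42932993] padc [319.46390262 270.62660451]
```

View pics/last.png

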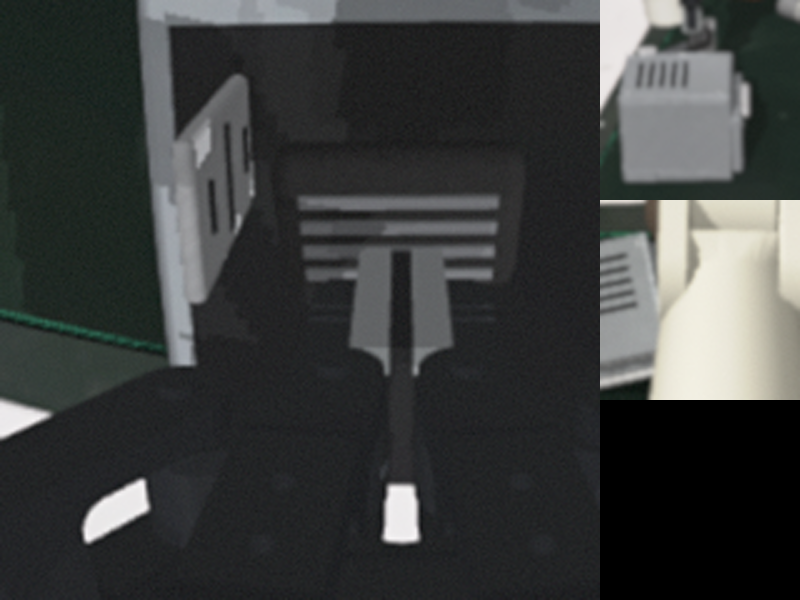

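The side inset shows the drawer shut. In the wrist view the fingertip edge is at about (320,280), over the paddle (rows about 242–310). The plate's three ticks are visible at crop x≈212, 228 and 245.

```bash
python3 - <<'E'
from h import *
i=bot.camera_info('wrist');o=bot.get_obs();e=inv(o['ee_pos']);z0=o['ee_pos'][2];print(e,z0)
for w in(0,.008,.011):
  for dz in(.019,.006,0,-.01): print(w,dz,w2pix(i,T(P,(e[0]-w,e[1],z0-dz)),True).round(1))
print('hinge-model paddle face')
for off in(0,.005):
  for s in(.059,.075,.091):
    for ph in(.42,.17):
      x=.05-s*np.cos(ph)-off*np.sin(ph);z=.066+s*np.sin(ph)+off*np.cos(ph)
      print(off,s,ph,(round(x,4),round(z,4)),w2pix(i,T(P,(x,-.0545-.022,z)),True).round(1),w2pix(i,T(P,(x,-.0545+.022,z)),True).round(1))
a=cv2.imread('pics/w_raw.png')
print(a[225:320:1,295,1].tolist()); print(a[225:320,340,1].tolist())
E
```

```text
[-0.0111 -0.0544] 0.11000194960459288
0 0.019 [319.7 281.5]
0 0.006 [319.7 292.8]
0 0 [319.7 298.6]
0 -0.01 [319.7 309.1]
0.008 0.019 [319.7 265.6]
0.008 0.006 [319.7 275.9]
0.008 0 [319.7 281.2]
0.008 -0.01 [319.7 290.9]
0.011 0.019 [319.7 259.5]
0.011 0.006 [319.7 269.4]
0.011 0 [319.7 274.5]
0.011 -0.01 [319.7 283.8]
hinge-model paddle face
0 0.059 0.42 (np.float64(-0.0039), np.float64(0.0901)) [274.  294.3] [365.2 294.3]
0 0.059 0.17 (np.float64(-0.0081), np.float64(0.076)) [276.8 275.5] [362.4 275.4]
0 0.075 0.42 (np.float64(-0.0185), np.float64(0.0966)) [270.9 270.9] [368.1 270.8]
0 0.075 0.17 (np.float64(-0.0239), np.float64(0.0787)) [275.  247.8] [364.1 247.7]
0 0.091 0.42 (np.float64(-0.0331), np.float64(0.1031)) [267.6 244.2] [371.3 244.1]
0 0.091 0.17 (np.float64(-0.0397), np.float64(0.0814)) [273.2 217.8] [365.7 217.7]
0.005 0.059 0.42 (np.float64(-0.0059), np.float64(0.0946)) [272.6 294.4] [366.4 294.3]
0.005 0.059 0.17 (np.float64(-0.009), np.float64(0.0809)) [275.6 277.5] [363.5 277.4]
0.005 0.075 0.42 (np.float64(-0.0205), np.float64(0.1011)) [269.4 270.3] [369.6 270.
[... 342 characters left out ...]
2, 39, 39, 40, 39, 42, 43, 43, 42, 42, 42, 43, 43, 47, 73, 94, 113, 113, 105, 80, 46, 29, 28, 38, 62, 73, 76, 77, 79, 69, 43, 28, 34, 42, 69, 75, 77, 79, 75, 61, 38, 31, 39, 68, 80, 88, 84, 62, 38, 33, 38, 32, 35, 36, 36, 37, 35, 36, 45, 40, 33, 36, 37, 42, 41, 37, 34, 35, 36, 37, 34, 33, 37, 38, 38, 34]
[32, 30, 39, 34, 28, 32, 30, 33, 38, 34, 31, 33, 33, 31, 34, 36, 38, 35, 40, 40, 41, 41, 43, 46, 42, 42, 45, 45, 47, 49, 46, 48, 56, 77, 100, 111, 112, 109, 91, 53, 43, 42, 55, 74, 100, 111, 111, 107, 88, 54, 38, 39, 56, 80, 104, 112, 111, 98, 73, 45, 41, 52, 85, 111, 122, 123, 85, 41, 34, 32, 34, 35, 40, 37, 41, 40, 43, 52, 51, 50, 52, 56, 62, 65, 68, 69, 72, 73, 77, 78, 81, 87, 85, 71, 47]
```

Paddle still released. Keep feeling downward.

play_rows([
  {"slide":[0,0,1],"angular":[0,0,0],"claw":-1},
  {"slide":[0,0,0],"angular":[0,0,0],"claw":-1},
  {"slide":[0,0,0],"angular":[0,0,0],"claw":-1},
])

```text
time: 23.1
ee_pos: [0.5934, -0.0252, 0.1089]
tcp_rot: [180.0, -0.1, -169.4]
wrist_force: [0.8, 0.2, -0.9]
opening: 0.0001
grasp_force: 0.0
```

play_rows([
  {"slide":[0,0,1],"angular":[0,0,0],"claw":-1},
  {"slide":[0,0,0],"angular":[0,0,0],"claw":-1},
  {"slide":[0,0,0],"angular":[0,0,0],"claw":-1},
])

```text
time: 23.4
ee_pos: [0.5935, -0.0252, 0.108]
tcp_rot: [180.0, -0.1, -169.4]
wrist_force: [-0.5, 0.6, -0.3]
opening: 0.0001
grasp_force: 0.0
```

play_rows([
  {"slide":[0,0,1],"angular":[0,0,0],"claw":-1},
  {"slide":[0,0,0],"angular":[0,0,0],"claw":-1},
  {"slide":[0,0,0],"angular":[0,0,0],"claw":-1},
])

```text
time: 23.7
ee_pos: [0.5934, -0.0252, 0.1069]
tcp_rot: [180.0, -0.1, -169.4]
wrist_force: [1.1, -0.7, 0.7]
opening: -0.0001
grasp_force: 0.0
```

play_rows([
  {"slide":[0,0,1],"angular":[0,0,0],"claw":-1},
  {"slide":[0,0,0],"angular":[0,0,0],"claw":-1},
  {"slide":[0,0,0],"angular":[0,0,0],"claw":-1},
])

```text
time: 24.0
ee_pos: [0.5934, -0.0252, 0.1059]
tcp_rot: [180.0, -0.1, -169.4]
wrist_force: [-0.1, -0.1, -0.1]
opening: 0.0002
grasp_force: 0.0
```

play_rows([
  {"slide":[0,0,1],"angular":[0,0,0],"claw":-1},
  {"slide":[0,0,0],"angular":[0,0,0],"claw":-1},
  {"slide":[0,0,0],"angular":[0,0,0],"claw":-1},
])

```text
time: 24.3
ee_pos: [0.5934, -0.0252, 0.1049]
tcp_rot: [180.0, -0.1, -169.4]
wrist_force: [-0.3, 0.3, -0.1]
opening: 0.0002
grasp_force: 0.0
```

play_rows([
  {"slide":[0,0,1],"angular":[0,0,0],"claw":-1},
  {"slide":[0,0,0],"angular":[0,0,0],"claw":-1},
  {"slide":[0,0,0],"angular":[0,0,0],"claw":-1},
])

```text
time: 24.6
ee_pos: [0.5934, -0.0252, 0.1039]
tcp_rot: [180.0, -0.1, -169.4]
wrist_force: [0.4, -0.7, -0.0]
opening: 0.0002
grasp_force: 0.0
```

play_rows([
  {"slide":[0,0,1],"angular":[0,0,0],"claw":-1},
  {"slide":[0,0,0],"angular":[0,0,0],"claw":-1},
  {"slide":[0,0,0],"angular":[0,0,0],"claw":-1},
])

```text
time: 24.9
ee_pos: [0.5934, -0.0252, 0.103]
tcp_rot: [180.0, -0.1, -169.4]
wrist_force: [0.8, 0.1, 0.4]
opening: 0.0002
grasp_force: 0.0
```

play_rows([
  {"slide":[0,0,1],"angular":[0,0,0],"claw":-1},
  {"slide":[0,0,0],"angular":[0,0,0],"claw":-1},
  {"slide":[0,0,0],"angular":[0,0,0],"claw":-1},
])

```text
time: 25.2
ee_pos: [0.5934, -0.0252, 0.102]
tcp_rot: [180.0, -0.1, -169.4]
wrist_force: [-0.4, -0.7, -0.4]
opening: -0.0
grasp_force: 0.0
```

```bash
cat > lev.py <<'E'
from h import *
def face(s,ph,off=.004): return .05-s*np.cos(ph)-off*np.sin(ph), .066+s*np.sin(ph)+off*np.cos(ph)
def row(i,s,ph,y): 
    x,z=face(s,ph); return w2pix(i,T(P,(x,y,z)),True)
def grab(name):
    i=bot.camera_info('wrist'); a=bot.camera('wrist')[:,:,::-1]; cv2.imwrite(name,a); return i,a
def bright(a,c,r0,r1):
    p=a[r0:r1,c-3:c+4,1].astype(float).mean(1); return [(r0+k,int(p[k])) for k in range(1,len(p)-1) if p[k]>60 and p[k]>=p[k-1] and p[k]>p[k+1]]
E
python3 - <<'E'
from lev import *
i,a=grab('pics/w_b.png'); 
for s in(.059,.065,.07,.075,.08,.091): print(s,row(i,s,.42,-.0645).round(1),row(i,s,.3,-.0645).round(1))
for c in(285,295,345,355): print(c,bright(a,c,190,330))
# finger tip column profile
print(a[230:330:2,308:334:4,1].T.tolist())
E
```

```text
0.059 [297.3 302.1] [298.  292.2]
0.065 [296.7 293.3] [297.5 282.2]
0.07 [296.1 285.5] [297.  273.6]
0.075 [295.6 277.5] [296.6 264.7]
0.08 [295. 269.] [296.2 255.4]
0.091 [293.8 248.9] [295.2 233.8]
285 [(267, 110), (278, 88), (288, 89), (295, 65)]
295 [(267, 113), (278, 77), (288, 78)]
345 [(267, 113), (278, 113), (288, 113)]
355 [(267, 113), (278, 115), (288, 120), (296, 81)]
[[31, 30, 30, 33, 35, 35, 27, 32, 38, 40, 37, 41, 42, 45, 44, 40, 41, 56, 106, 111, 91, 32, 44, 75, 77, 94, 101, 100, 101, 99, 99, 97, 100, 98, 99, 99, 98, 100, 99, 100, 100, 99, 99, 99, 105, 111, 47, 34, 38, 37], [32, 31, 31, 30, 31, 31, 31, 34, 37, 39, 41, 41, 45, 40, 44, 43, 44, 57, 105, 114, 89, 33, 43, 78, 77, 93, 99, 100, 100, 98, 101, 98, 99, 100, 99, 99, 100, 99, 100, 99, 100, 100, 98, 100, 104, 129, 123, 76, 46, 28], [31, 34, 24, 30, 34, 31, 30, 32, 36, 38, 41, 43, 41, 40, 42, 45, 44, 68, 107, 112, 91, 37, 45, 75, 77, 71, 67, 67, 67, 70, 63, 65, 65, 61, 62, 54, 54, 55, 55, 55, 53, 45, 48, 43, 49, 57, 61, 60, 59, 59], [32, 35, 32, 31, 32, 25, 30, 33, 36, 37, 41, 41, 43, 43, 43, 44, 43, 66, 107, 113, 90, 42, 46, 74, 73, 46, 25, 28, 29, 28, 28, 30, 30, 30, 31, 31, 33, 34, 28, 32, 26, 32, 31, 35, 35, 42, 42, 40, 44, 47], [35, 29, 32, 29, 31, 32, 28, 31, 36, 40, 37, 42, 43, 44, 46, 46, 46, 65, 107, 110, 81, 40, 49, 81, 78, 70, 65, 67, 66, 67, 63, 59, 59, 61, 63, 53, 52, 53, 52, 51, 43, 45, 43, 41, 43, 58, 55, 58, 57, 69], [33, 32, 33, 33, 35, 31, 26, 35, 34, 39, 43, 42, 45, 43, 42, 45, 45, 62, 107, 112, 81, 44, 55, 78, 77, 96, 100, 99, 99, 99, 99, 98, 101, 99, 100, 101, 99, 100, 99, 99, 100, 101, 100, 101, 103, 127, 124, 81, 40, 37], [29, 31, 33, 31, 34, 31, 29, 30, 34, 44, 38, 44, 42, 43, 47, 43, 43, 62, 105, 111, 79, 42, 54, 101, 108, 97, 99, 100, 99, 102, 99, 100, 99, 101, 98, 97, 100, 100, 100, 99, 99, 99, 99, 101, 105, 110, 41, 35, 34, 38]]
```

Still released (ridge rows fit φ=0.42). Continue.

play_rows([
  {"slide":[0,0,1],"angular":[0,0,0],"claw":-1},
  {"slide":[0,0,0],"angular":[0,0,0],"claw":-1},
  {"slide":[0,0,0],"angular":[0,0,0],"claw":-1},
])

```text
time: 25.55
ee_pos: [0.5934, -0.0252, 0.1009]
tcp_rot: [180.0, -0.1, -169.4]
wrist_force: [0.0, -0.1, -0.3]
opening: 0.0001
grasp_force: 0.0
```

play_rows([
  {"slide":[0,0,1],"angular":[0,0,0],"claw":-1},
  {"slide":[0,0,0],"angular":[0,0,0],"claw":-1},
  {"slide":[0,0,0],"angular":[0,0,0],"claw":-1},
])

```text
time: 25.85
ee_pos: [0.5935, -0.0252, 0.1001]
tcp_rot: [-180.0, -0.1, -169.4]
wrist_force: [0.4, 0.4, 1.4]
opening: 0.0002
grasp_force: 0.5
```

play_rows([
  {"slide":[0,0,1],"angular":[0,0,0],"claw":-1},
  {"slide":[0,0,0],"angular":[0,0,0],"claw":-1},
  {"slide":[0,0,0],"angular":[0,0,0],"claw":-1},
])

```text
time: 26.15
ee_pos: [0.5935, -0.0252, 0.0991]
tcp_rot: [-180.0, -0.1, -169.4]
wrist_force: [-0.5, 0.2, 2.1]
opening: 0.0004
grasp_force: 1.3
```

play_rows([
  {"slide":[0,0,1],"angular":[0,0,0],"claw":-1},
  {"slide":[0,0,0],"angular":[0,0,0],"claw":-1},
  {"slide":[0,0,0],"angular":[0,0,0],"claw":-1},
])

```text
time: 26.45
ee_pos: [0.5934, -0.0252, 0.098]
tcp_rot: [-180.0, -0.1, -169.4]
wrist_force: [0.2, -0.1, 3.0]
opening: -0.0002
grasp_force: 1.4
```

play_rows([
  {"slide":[0,0,1],"angular":[0,0,0],"claw":-1},
  {"slide":[0,0,0],"angular":[0,0,0],"claw":-1},
  {"slide":[0,0,0],"angular":[0,0,0],"claw":-1},
])

```text
time: 26.75
ee_pos: [0.5934, -0.0252, 0.097]
tcp_rot: [180.0, -0.1, -169.4]
wrist_force: [-0.6, -0.7, 2.2]
opening: -0.0001
grasp_force: 1.5
```

Contact at TCP z≈0.1003. With an arm of about 70 mm, mid travel is about 19.5 mm lower, near 0.081. Descend gradually.

play_rows([
  {"slide":[0,0,2],"angular":[0,0,0],"claw":-1},
  {"slide":[0,0,2],"angular":[0,0,0],"claw":-1},
  {"slide":[0,0,1],"angular":[0,0,0],"claw":-1},
  {"slide":[0,0,0],"angular":[0,0,0],"claw":-1},
])

```text
time: 27.15
ee_pos: [0.5933, -0.0252, 0.0918]
tcp_rot: [180.0, -0.1, -169.4]
wrist_force: [-1.2, 0.4, 4.1]
opening: -0.0005
grasp_force: 2.0
```

play_rows([
  {"slide":[0,0,2],"angular":[0,0,0],"claw":-1},
  {"slide":[0,0,2],"angular":[0,0,0],"claw":-1},
  {"slide":[0,0,1],"angular":[0,0,0],"claw":-1},
  {"slide":[0,0,0],"angular":[0,0,0],"claw":-1},
])

```text
time: 27.55
ee_pos: [0.5933, -0.0252, 0.087]
tcp_rot: [-180.0, -0.1, -169.4]
wrist_force: [-2.4, -0.2, 6.1]
opening: 0.0001
grasp_force: 2.5
```

play_rows([
  {"slide":[0,0,2],"angular":[0,0,0],"claw":-1},
  {"slide":[0,0,1.5],"angular":[0,0,0],"claw":-1},
  {"slide":[0,0,1],"angular":[0,0,0],"claw":-1},
  {"slide":[0,0,0],"angular":[0,0,0],"claw":-1},
  {"slide":[0,0,0],"angular":[0,0,0],"claw":-1},
])

```text
time: 28.05
ee_pos: [0.5933, -0.0252, 0.0828]
tcp_rot: [-180.0, -0.1, -169.4]
wrist_force: [-2.5, -0.6, 5.9]
opening: 0.0002
grasp_force: 3.0
```

```bash
cat > m.py <<'E'
from lev import *
F=[];
for k in range(8):
    i,a=grab('pics/m.png'); F.append(bot.get_obs()['wrist_force'])
o=bot.get_obs();print(o['ee_pos'].round(4),'F',np.mean(F,0).round(2))
for ph in(.42,.32,.25,.17,.1): print(ph,[row(i,s,ph,-.0645)[1].round(1) for s in(.091,.081,.0755,.07)])
for c in(285,295,345,355): print(c,bright(a,c,170,330))
E
python3 m.py
```

```text
[ 0.5933 -0.0252  0.0828] F [-2.64 -0.34  6.74]
0.42 [np.float64(266.0), np.float64(285.9), np.float64(295.9), np.float64(305.4)]
0.32 [np.float64(250.5), np.float64(271.9), np.float64(282.9), np.float64(293.4)]
0.25 [np.float64(241.7), np.float64(263.8), np.float64(275.3), np.float64(286.3)]
0.17 [np.float64(233.7), np.float64(256.2), np.float64(268.0), np.float64(279.3)]
0.1 [np.float64(228.4), np.float64(250.9), np.float64(262.7), np.float64(274.3)]
285 [(185, 150), (187, 149), (189, 150), (191, 150), (193, 149), (252, 118), (254, 118), (265, 119), (279, 96), (291, 93)]
295 [(181, 104), (185, 105), (190, 104), (192, 105), (194, 106), (253, 118), (265, 119), (279, 81), (289, 81)]
345 [(173, 84), (181, 104), (185, 106), (190, 106), (194, 107), (253, 119), (266, 118), (277, 119), (289, 120)]
355 [(179, 103), (182, 106), (185, 106), (187, 106), (189, 106), (191, 107), (194, 107), (253, 119), (266, 118), (277, 119), (290, 127)]
```

```bash
cat > fit.py <<'E'
from lev import *
from scipy.optimize import brentq
def cents(a,r0,r1):
    p=np.r_[a[:,284:297,1].astype(float).mean(1)[:],]; p2=a[:,343:358,1].astype(float).mean(1); p=(p+p2)/2
    m=p>65; out=[];k=r0
    while k<r1:
        if m[k]:
            j=k
            while j<r1 and m[j]: j+=1
            w=p[k:j]-60; out.append((np.arange(k,j)*w).sum()/w.sum()); k=j
        k+=1
    return np.array(out)
E
cat > m2.py <<'E'
from fit import *
i,a=grab('pics/m2.png')
ib={k:v for k,v in i.items()}; b=cv2.imread('pics/w_b.png') 
e=bot.get_obs()['ee_pos'][2]; dz=.102-e
ib['t']=i['t']-i['R']@np.array([0,0,dz])   # camera raised to z of w_b
rb=cents(b,255,300)[:3]; ra=cents(a,235,300)[:3]; print(rb,ra)
for off in(0,.004,.007):
    f=lambda s,ph,cam:w2pix(cam,T(P,(.05-s*np.cos(ph)-off*np.sin(ph),-.0545,.066+s*np.sin(ph)+off*np.cos(ph))),True)[1]
    s=[brentq(lambda s:f(s,.42,ib)-r,.05,.1) for r in rb]
    ph=[brentq(lambda q:f(sk,q,i)-r,-.1,.5) for sk,r in zip(s,ra)]
    print(off,np.round(s,4),'theta',.42-np.round(ph,3))
E
python3 m2.py
```

```text
[267.264549   277.56805777 287.35656261] [252.4458857  265.3682931  277.91016143]
0 [0.0815 0.0753 0.0691] theta [0.263 0.264 0.265]
0.004 [0.0811 0.0751 0.069 ] theta [0.293 0.295 0.296]
0.007 [0.0809 0.0749 0.069 ] theta [0.324 0.326 0.328]
```

Force and image estimates differ slightly. The index-plate ticks give the paddle-face heights directly, so I solve for them.

```bash
python3 - <<'E'
from fit import *
from scipy.optimize import fsolve
i=bot.camera_info('wrist');e=bot.get_obs()['ee_pos'][2]
ib=dict(i);ib['t']=i['t']-i['R']@np.array([0,0,.110-e])
im=cv2.imread('pics/w_raw.png')[:,:,1]
cam=-ib['R'].T@ib['t']
def solve(u,v,y):
    return fsolve(lambda q:w2pix(ib,T(P,(q[0],y,q[1])),True)-[u,v],[-.02,.09]).round(4)
for y in(-.0885,-.0875,-.0895):
    print(y,[solve(160+c/2.5,180+r/2.5,y) for c,r in((212,206),(228,178),(245,150),(178,145),(240,77))])
print(im[240:272:2,238:264].tolist())
E
```

```text
-0.0885 [array([-0.0224,  0.0958]), array([-0.0224,  0.0791]), array([-0.0221,  0.0579]), array([-0.0402,  0.1179]), array([-0.039 ,  0.0602])]
-0.0875 [array([-0.024 ,  0.1004]), array([-0.024 ,  0.0842]), array([-0.0237,  0.0636]), array([-0.0413,  0.1218]), array([-0.0401,  0.0658])]
-0.0895 [array([-0.0208,  0.0913]), array([-0.0208,  0.0741]), array([-0.0205,  0.0522]), array([-0.039 ,  0.1139]), array([-0.0379,  0.0545])]
[[130, 161, 168, 169, 165, 143, 107, 90, 96, 95, 94, 82, 52, 40, 70, 94, 96, 95, 89, 58, 43, 64, 51, 34, 32, 36], [125, 162, 171, 157, 117, 92, 91, 94, 92, 94, 95, 85, 59, 40, 69, 95, 99, 99, 92, 65, 41, 49, 51, 40, 30, 37], [126, 163, 151, 115, 95, 90, 94, 95, 93, 93, 93, 86, 60, 43, 67, 91, 98, 96, 88, 64, 36, 58, 71, 56, 37, 41], [123, 140, 107, 89, 93, 94, 92, 94, 94, 97, 95, 94, 70, 41, 60, 85, 95, 98, 93, 71, 47, 64, 94, 71, 42, 35], [100, 94, 92, 92, 93, 92, 94, 95, 94, 95, 96, 93, 72, 37, 58, 85, 96, 96, 93, 76, 57, 73, 94, 74, 44, 41], [99, 93, 94, 95, 96, 93, 92, 93, 95, 95, 96, 95, 75, 43, 50, 78, 93, 97, 95, 95, 92, 98, 103, 75, 45, 38], [100, 93, 
[... 383 characters left out ...]
, 91, 97, 94, 95, 97, 101, 111, 87, 50, 42], [117, 100, 91, 95, 95, 68, 38, 42, 81, 95, 96, 96, 88, 62, 39, 63, 93, 96, 95, 96, 95, 92, 67, 48, 42, 46], [119, 100, 94, 97, 95, 76, 47, 37, 71, 87, 98, 97, 87, 65, 41, 62, 91, 97, 94, 95, 94, 78, 54, 41, 45, 43], [127, 105, 95, 95, 94, 81, 51, 36, 64, 86, 94, 96, 94, 75, 43, 50, 82, 96, 95, 95, 79, 53, 39, 35, 34, 35], [129, 108, 92, 94, 97, 85, 52, 35, 58, 82, 93, 95, 93, 80, 42, 57, 114, 151, 118, 80, 50, 36, 37, 38, 34, 33], [129, 108, 95, 93, 97, 92, 63, 36, 56, 80, 93, 95, 95, 81, 49, 54, 115, 160, 119, 58, 34, 31, 36, 37, 38, 36], [132, 112, 95, 93, 96, 94, 64, 36, 47, 79, 95, 98, 94, 81, 51, 66, 118, 135, 80, 36, 31, 30, 34, 36, 35, 37]]
```

Contact geometry and force suggest θ≈0.225, the ridge fit about 0.27. One cross-check at a partly raised height, staying on the paddle.

play_rows([
  {"slide":[0,0,-4],"angular":[0,0,0],"claw":-1},
  {"slide":[0,0,-5],"angular":[0,0,0],"claw":-1},
  {"slide":[0,0,-4],"angular":[0,0,0],"claw":-1},
  {"slide":[0,0,2],"angular":[0,0,0],"claw":-1},
  {"slide":[0,0,0],"angular":[0,0,0],"claw":-1},
  {"slide":[0,0,0],"angular":[0,0,0],"claw":-1},
])

```text
time: 29.1
ee_pos: [0.593, -0.0253, 0.0931]
tcp_rot: [180.0, -0.1, -169.4]
wrist_force: [-0.6, -0.9, 4.5]
opening: -0.0001
grasp_force: 1.8
```

```bash
python3 m.py; python3 m2.py
```

```text
[ 0.5933 -0.0252  0.0934] F [-1.   -0.35  3.86]
0.42 [np.float64(256.2), np.float64(275.2), np.float64(284.9), np.float64(294.1)]
0.32 [np.float64(242.3), np.float64(262.6), np.float64(273.2), np.float64(283.2)]
0.25 [np.float64(234.4), np.float64(255.3), np.float64(266.2), np.float64(276.7)]
0.17 [np.float64(227.3), np.float64(248.5), np.float64(259.7), np.float64(270.5)]
0.1 [np.float64(222.5), np.float64(243.7), np.float64(255.0), np.float64(266.0)]
285 [(184, 149), (188, 149), (191, 150), (264, 115), (275, 87), (286, 90), (294, 75)]
295 [(182, 112), (191, 106), (263, 115), (273, 78), (275, 79), (286, 79)]
345 [(177, 104), (179, 104), (183, 106), (185, 106), (187, 105), (191, 107), (262, 116), (275, 116), (285, 115)]
355 [(182, 106), (186, 106), (191, 106), (262, 115), (275, 115), (285, 120), (294, 100)]
[267.264549   277.56805777 287.35656261] [262.52861758 273.90506257 284.83720634]
0 [0.0815 0.0753 0.0691] theta [0.091 0.092 0.092]
0.004 [0.0811 0.0751 0.069 ] theta [0.098 0.099 0.101]
0.007 [0.0809 0.0749 0.069 ] theta [0.104 0.106 0.108]
```

play_rows([
  {"slide":[0,0,3],"angular":[0,0,0],"claw":-1},
  {"slide":[0,0,2],"angular":[0,0,0],"claw":-1},
  {"slide":[0,0,0],"angular":[0,0,0],"claw":-1},
  {"slide":[0,0,0],"angular":[0,0,0],"claw":-1},
])

```text
time: 29.95
ee_pos: [0.5934, -0.0252, 0.0885]
tcp_rot: [180.0, -0.1, -169.4]
wrist_force: [-0.4, -0.5, 5.0]
opening: -0.0001
grasp_force: 2.3
```

```bash
python3 m.py|head -1; python3 m2.py
```

```text
[ 0.5934 -0.0252  0.0887] F [-1.85 -0.22  5.31]
[267.264549   277.56805777 287.35656261] [257.48623068 269.49202303 281.43989812]
0 [0.0813 0.0751 0.0689] theta [0.168 0.17  0.169]
0.004 [0.0809 0.0749 0.0688] theta [0.183 0.186 0.185]
0.007 [0.0807 0.0747 0.0688] theta [0.197 0.201 0.201]
```

Combined estimate: θ≈0.25 at TCP z≈0.083. Go there and hold.

play_rows([
  {"slide":[0,0,2],"angular":[0,0,0],"claw":-1},
  {"slide":[0,0,2],"angular":[0,0,0],"claw":-1},
  {"slide":[0,0,1.6],"angular":[0,0,0],"claw":-1},
  {"slide":[0,0,0],"angular":[0,0,0],"claw":-1},
  {"slide":[0,0,0],"angular":[0,0,0],"claw":-1},
])

```text
time: 30.9
ee_pos: [0.5933, -0.0252, 0.0831]
tcp_rot: [180.0, -0.1, -169.4]
wrist_force: [-4.0, -1.0, 6.2]
opening: 0.0
grasp_force: 3.0
```

```bash
python3 m.py|head -1; python3 m2.py; python3 -c "
import cv2,numpy as np
a=cv2.imread('pics/m2.png')[:,:,1]; print(a[236:256,262:276:1].tolist())"
```

```text
[ 0.5933 -0.0252  0.0832] F [-2.75 -0.45  6.89]
[267.264549   277.56805777 287.35656261] [252.8422068  265.66384171 278.13938404]
0 [0.0815 0.0753 0.0691] theta [0.256 0.258 0.258]
0.004 [0.0811 0.0751 0.069 ] theta [0.285 0.287 0.289]
0.007 [0.0808 0.0749 0.0689] theta [0.313 0.316 0.319]
[[35, 38, 33, 30, 30, 32, 31, 37, 36, 36, 41, 37, 40, 40], [31, 29, 35, 37, 33, 36, 35, 33, 37, 36, 42, 38, 38, 43], [36, 38, 34, 32, 34, 35, 35, 36, 35, 42, 42, 41, 43, 42], [35, 32, 30, 34, 35, 32, 38, 37, 41, 44, 39, 40, 41, 42], [33, 32, 32, 28, 32, 37, 34, 30, 37, 40, 41, 41, 44, 42], [35, 37, 35, 30, 31, 34, 35, 39, 39, 43, 42, 43, 45, 44], [35, 33, 35, 34, 33, 40, 36, 38, 39, 39, 41, 41, 42, 44], [31, 34, 35, 35, 36, 31, 41, 33, 40, 42, 39, 42, 41, 42], [36, 39, 33, 28, 32, 35, 32, 38, 38, 42, 44, 44, 45, 44], [33, 37, 34, 30, 34, 37, 38, 38, 39, 41, 44, 45, 39, 42], [32, 31, 33, 34, 29, 34, 38, 35, 39, 39, 41, 44, 44, 39], [37, 34, 34, 32, 32, 37, 38, 38, 40, 40, 41, 45, 44, 41], [30, 35, 31, 28, 27, 36, 39, 37, 42, 40, 42, 42, 46, 39], [35, 35, 30, 30, 35, 31, 36, 41, 39, 45, 44, 44, 42, 47], [38, 36, 32, 34, 34, 35, 37, 34, 41, 38, 44, 42, 46, 58], [37, 30, 35, 30, 30, 36, 39, 39, 41, 39, 43, 44, 49, 71], [33, 37, 33, 33, 34, 32, 33, 33, 41, 43, 42, 46, 50, 77], [36, 31, 36, 35, 30, 34, 39, 38, 38, 38, 42, 43, 49, 76], [33, 35, 30, 30, 30, 29, 33, 37, 36, 39, 41, 45, 47, 67], [35, 37, 31, 32, 31, 34, 37, 37, 38, 41, 43, 42, 43, 62]]
```

The estimates bracket mid travel (force 0.235, ridges 0.26–0.29, geometry 0.22–0.25). Handing in while holding.

```bash
python3 -c "
from workcell import bot
print(bot.job_done())"
```

```text
the job is handed in; nothing more can be done
None
```

The cell is standing in the nest, the drawer is shut, and the arm is holding the lever at about half travel. My estimates of its angle run from 0.22 to 0.29 rad around the 0.25 target. I handed the job in at about 31 s, and no result came back.

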